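Check the unlit charging-strip toggle by touch

ROBOT

A 6-joint arm with a two-finger parallel gripper is mounted at the origin on the work surface. World frame = base frame: x ahead of the robot, y to its left, z up, the work surface at z = 0. Lengths are in m, angles in rad, forces in N, time in s.
With the tool pointing down it reaches from about 0.3 to 0.75 m from the base axis. Payload 8.5 kg.
Tool frame: the origin (TCP) lies between the finger pads; the fingertips stand 25 mm ahead of it and the grasp point (between the pads) lies 6 mm ahead of it; y points along the fingers, z is the direction in which the jaws open and shut, and the axes are right-handed (so a half turn about y gives the same grasp; the last joint's range is limited). The gripper opens to 88 mm and grips with 3 to 60 N. Pads are 18 mm wide; open, the fingers measure 123 mm over their backs; the gripper's body (75 mm by 187 mm) begins 45 mm behind the grasp point.
Start: joints at [-1.47, 0.381, 1.297, -0, 1.464, -0.215], TCP at [0.171, -0.523, 0.264] pointing down, gripper open.
Joint ranges: [-3.11, 3.11], [-0.89, 2.33], [0.22, 2.48], [-1.42, 4.56], [0.17, 2.85], [-2.88, 2.88]. Speed limits (rad/s): [2.39, 2.39, 3.14, 3.14, 3.14, 3.14].

INTERFACE

Orientations are given as a unit quaternion [x, y, z, w].
In Python, from plant import * gives the robot as it stands.
- The arm moves only by the shell command python3 -m jog 'ROWS' [OPENING] [FORCE]. ROWS is JSON, a list of rows, each an object with "translation": the shift along the tool's x, y, z in mm, a list of three; "roll": the turn about the tool's y in rad. In form: [{"translation": [dx, dy, dz], "roll": roll}, ...]. A call has 1 to 8 rows; each row shifts and turns the pose as measured when the row begins, along the tool's axes as they then stand; what a row does not reach is not made up. A row lasts 1/10 s, in which the tool goes at most 50 mm and 8.59 degrees, less where a joint would pass 70% of its speed; a pose out of reach is approached as far as the arm can. A call is refused whole if a number of a shift passes 50 or a number of a turn 0.15, either way. A call with a gripper value outside its range is refused whole. OPENING is the finger opening in mm, from 0 to 88.1, set as the call begins (- or left out, the last holds). The fingers move at their own pace and stop on an object; FORCE is the grip in N (left out, the last holds). Time passes only in rows, so rows that do not move let the fingers close. It gives the time, the measured TCP pose, the force and the opening at its end, in the units of the state.
- read_state(): the state, without advancing time (a new reading comes with each control period).
- grab_frame(name): name is "side" or "top"; returns the picture (384x512x3 uint8, red, green, blue); there is no depth.
- get_calibration(name): a dict with "vfov" (degrees; the focal length in pixels is half the picture's height over the tangent of half this angle, whatever the lens; pixels are square), "cx", "cy" (the principal point, pixels), "rvec" (rotation vector, rad) and "tvec" (3), from world to camera coordinates, as OpenCV has them. Camera axes: x right, y down, z forward; pixel columns grow to the right and rows downward; lengths in m; the calibration is good to about 2 mm. A picture is of the moment at which its call begins. get_calibration takes no time and is no camera call.
- finish_job(): hands the job in, once; it reports no verdict.
The state is a dict: "time_s": time; "joint_pos": joint angles; "joint_velocities": joint speeds; "tau": joint torques, N m; "tool_pos": TCP position; "tool_rot": TCP orientation; "force": force on the tool from outside, world axes, zero at the start; "ft_torque": the same for the moment, N m; "grip_width": finger opening in m.
Only numpy, scipy, OpenCV 4.12 (cv2) and the standard library are available. Lean on these libraries where they do the work, as an engineer would, in place of code of your own. Each camera call takes 0.05 s, during which the arm holds its last target.

TASK

The lamps of the charging strip on the treatment-room counter are dead, so check its long toggle (the one with the flat bar-shaped end) by touch: put the fingertips on the lever itself, even if it looks on already. If it is off (leaning toward the robot) flip it on (leaning away from the robot); if it is on, leave it on and never switch it off. Leave the short ball-ended toggle as it is.

Things in the scene. Friction and masses are not known exactly. Their poses are not given: they have to be found in the camera images.
- long_toggle_module: Fixed white housing of the long toggle, 120 (x) x 78 (y) x 45 (z) mm. Origin: centre of its underside, 12 mm above the counter; z up, +x (away from the robot, within 0.3 rad) is the ON direction. The lever pivots about y in the centre of the housing's top (45 mm up). It stops 0.45 rad either side of upright and tips over to the nearer side by its own weight; pushing it over takes about 0.5 N at its end.
- strip: Fixed aluminium strip under three equal housings: 150 (x) x 290 (y) x 12 (z) mm, origin at the centre of its underside on the counter. The housings stand in a row along its y, 85 mm apart, in any order, all facing as the strip does: long toggle, short toggle, rotary dial (its top 88 mm above the counter).
- long_tip (a point): Centre of the flat dark steel bar on the long lever's end, 60 mm from the pivot. The bar is 36 mm along y, 12 mm thick, 24 mm along the lever; the rod below is 10 mm thick. In the housing's frame it lies at x = -26 mm when off, +26 mm when on, 99 mm up; the bar's top edge is 112 mm up (117 mm when upright).
- short_tip (a point): Centre of the 18 mm dark steel ball on the short toggle's end, 34 mm from its pivot, which is placed as in the other housing. It leans either way at the start and must stay so.

How it is judged:
On the way:
1. the fingers touch the long toggle's lever (over 0.1 N) (contact force between the fingers and long_toggle above 0.1 N), for 0.02 s.
At the end, for the whole second after the job is handed in: The long toggle has been touched and is on: the centre of its bar lies more than 18 mm to the +x side of its housing's centre (fully over is 26 mm) (x of long_tip in the frame of long_toggle_module above 0.018 m).
It fails at once if the long toggle, on at the start, is switched off (x of long_tip in the frame of long_toggle_module below -0.012 m and distance of long_tip from where it was at the start of the episode above 0.036 m).
It fails at once if the short toggle is flipped (its ball moves more than 20 mm) (distance of short_tip from where it was at the start of the episode above 0.02 m).
It also fails if it takes over 40 s, if anything falls off the work surface, if the arm or the gripper's body presses on something with over 40 N, if the wrist force passes 120 N, or if a joint passes its speed limit or range.

## Working session

There is one attempt and no reset: what is moved stays moved. The work goes in short steps, Python scripts to look and compute and a shell command to move; the robot and the scene stay as the last step left them, time stands still between calls to the robot, and variables do not carry over. Pictures are saved under pics/ and viewed, and the job is handed in when it is done.

```bash
ls; mkdir -p pics
python3 - <<'E'
from plant import *
import cv2
s=read_state()
for k,v in s.items(): print(k,v)
for n in ("side","top"):
    print(n,get_calibration(n))
    cv2.imwrite(f"pics/{n}0.png",cv2.cvtColor(grab_frame(n),cv2.COLOR_RGB2BGR))
E
```

```text
pics
time_s 0.0
joint_pos [-1.47030487e+00  3.81160106e-01  1.29828192e+00 -6.48304996e-07
  1.46359878e+00 -2.15327394e-01]
joint_velocities [-0.00178575 -0.00155449  0.00038638 -0.00029034 -0.00111017 -0.00101489]
tau [ 4.38034249e-04 -4.37921154e+01 -2.24558079e+01  7.13685318e-02
  3.52677028e-02 -1.41351288e-04]
tool_pos [ 0.17078392 -0.52253985  0.26314989]
tool_rot [-0.1111662   0.69882008 -0.69779774  0.11122451]
force [-0.29246719  0.26744971 -0.5083436 ]
ft_torque [-0.04820274 -0.05002472  0.0229872 ]
grip_width 0.08798858698592066
side {'vfov': 46.301280798788426, 'cx': 252.32510327841726, 'cy': 188.06221415638805, 'rvec': array([ 0.1267853 , -2.74859169,  1.38534513]), 'tvec': array([0.57934732, 0.07845215, 0.66930142])}
top {'vfov': 48.21620142592107, 'cx': 257.4456818611075, 'cy': 190.40084201938672, 'rvec': array([ 1.9750161 , -2.20454769,  0.26930447]), 'tvec': array([0.10674517, 0.57685415, 0.64632196])}
```

View pics/side0.png

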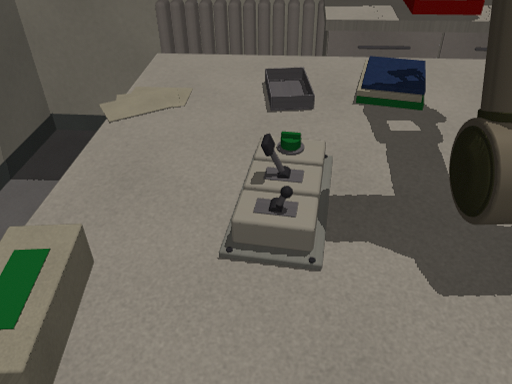

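View pics/top0.png

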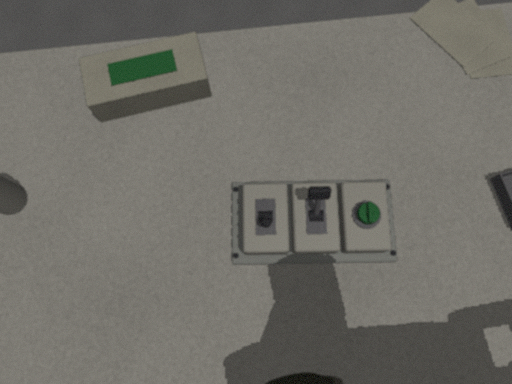

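The side picture shows the strip at about (280,200), with the long toggle in the middle housing (bar at 268,145), the short ball toggle at the near end (286,192) and the dial at the far end. In the top picture the bar is at about (319,193). I'll enlarge both for exact pixels.

Run:
```python
import cv2
a=cv2.imread("pics/side0.png")[120:270,205:345]; cv2.imwrite("pics/sc.png",cv2.resize(cv2.convertScaleAbs(a,alpha=1.5,beta=20),None,fx=4,fy=4,interpolation=cv2.INTER_CUBIC))
a=cv2.imread("pics/top0.png")[170:275,220:410]; cv2.imwrite("pics/tc.png",cv2.resize(cv2.convertScaleAbs(a,alpha=1.8,beta=20),None,fx=4,fy=4,interpolation=cv2.INTER_CUBIC))
```

```text
(no output)
```

View pics/sc.png

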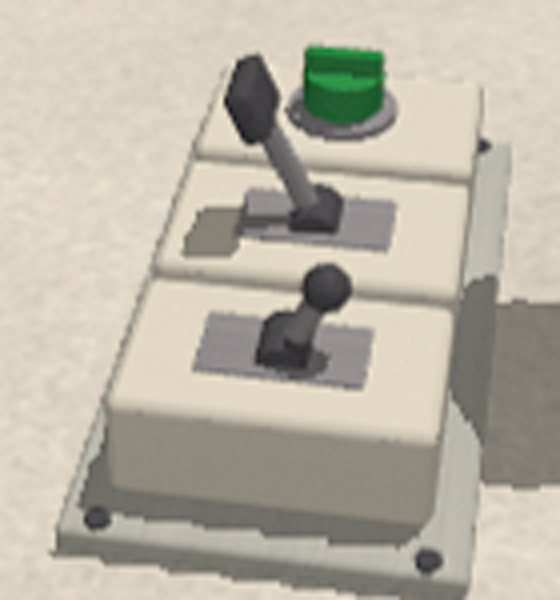

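View pics/tc.png

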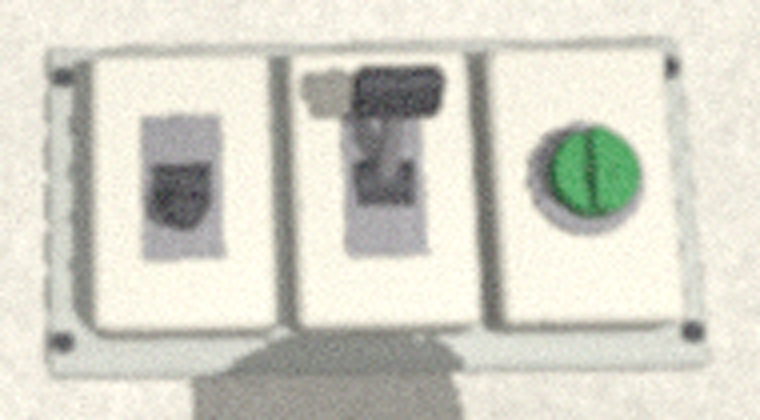

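The crops show clean strip corners in the top view: crop (50,50), (675,38), (708,368) and (48,375). The long bar centre is at crop (399,91) in the top view and (251,98) in the side view. Next I'll fit the strip pose and triangulate the bar.

```bash
cat > h.py <<'E'
from plant import *
import numpy as np, cv2
from scipy.optimize import least_squares
def cam(n):
    c=get_calibration(n); f=192/np.tan(np.radians(c['vfov'])/2)
    return np.array([[f,0,c['cx']],[0,f,c['cy']],[0,0,1]]),c['rvec'],c['tvec']
def proj(n,P):
    K,r,t=cam(n); return cv2.projectPoints(np.atleast_2d(P).astype(float),r,t,K,None)[0][:,0]
def ray(n,uv,z):
    K,r,t=cam(n); R=cv2.Rodrigues(r)[0]; C=-R.T@t
    d=R.T@np.linalg.inv(K)@np.array([*uv,1]); return C+d*(z-C[2])/d[2]
def tri(a,b):
    P=[]
    for n in("side","top"):
        K,r,t=cam(n); P.append(K@np.c_[cv2.Rodrigues(r)[0],t])
    X=cv2.triangulatePoints(P[0],P[1],np.array(a,float),np.array(b,float))[:,0]; return X[:3]/X[3]
S=lambda x,y:(205+x/4,120+y/4)
T=lambda x,y:(220+x/4,170+y/4)
E
python3 - <<'E'
from h import *
np.set_printoptions(precision=4,suppress=True)
for p in [(50,50),(675,38),(708,368),(48,375)]: print('top corner',ray('top',T(*p),.012))
for p in [(62,76),(672,66),(692,331),(63,342)]: print('screw',ray('top',T(*p),.013))
for p in [(97,517),(429,560)]: print('side screw',ray('side',S(*p),.013))
for p in [(57,532),(468,582)]: print('side corner',ray('side',S(*p),.012))
b=tri(S(251,98),T(399,91)); print('bar',b,proj('side',b)-S(251,98),proj('top',b)-T(399,91))
b=tri(S(327,287),T(180,200)); print('ball',b,proj('side',b)-S(327,287))
print(read_state()['tool_pos'],proj('side',read_state()['tool_pos']),proj('top',read_state()['tool_pos']))
E
```

```text
top corner [0.6201 0.0853 0.012 ]
top corner [ 0.5943 -0.1992  0.012 ]
top corner [ 0.4455 -0.1861  0.012 ]
top corner [0.4739 0.1001 0.012 ]
screw [0.607 0.081 0.013]
screw [ 0.5811 -0.1951  0.013 ]
screw [ 0.462  -0.1818  0.013 ]
screw [0.4874 0.0922 0.013 ]
side screw [0.6075 0.0822 0.013 ]
side screw [0.488  0.0938 0.013 ]
side corner [0.621 0.09  0.012]
side corner [0.4745 0.1022 0.012 ]
bar [ 0.5614 -0.0537  0.1099] [[0.2719 0.0782]] [[-0.0108 -0.3047]]
ball [0.5294 0.0367 0.0883] [[-0.905  -0.2414]]
[ 0.1708 -0.5226  0.2632] [[469.4596 -25.846 ]] [[843.0833 472.3398]]
```

The corners from both views agree to within about 5 mm. The strip is centred near (0.534, -0.050) with yaw about -0.095. The long toggle is in the middle housing and its bar sits at about housing x = +27 mm, so it looks ON. I'll touch it with closed fingers from the robot's side, pushing in +x, which can't switch it off. Next I'll work out the axes and distances.

```bash
cat >> h.py <<'E'
from scipy.spatial.transform import Rotation as Ro
C=np.array([.5335,-.050,0]); yaw=-.095
def where():
    s=read_state(); R=Ro.from_quat(s['tool_rot']).as_matrix(); p=s['tool_pos']
    h=Ro.from_euler('z',yaw).as_matrix().T
    print('t',round(s['time_s'],2),'p',p.round(4),'housing mm',(h@(p-C)*1000).round(1),'F',s['force'].round(2),'w',round(s['grip_width'],4))
    return s,R,p,h
def to(hx,hy,z):
    s,R,p,h=where(); g=C+h.T@np.array([hx,hy,0]);g[2]=z
    print('R in housing\n',(h@R).round(3)); print('shift tool mm',(R.T@(g-p)*1000).round(1))
E
python3 -c "
from h import *
to(-.075,0,.264)"
```

```text
t 0.1 p [ 0.1708 -0.5226  0.2632] housing mm [-316.2 -504.9  263.2] F [ 0.72  0.64 -0.27] w 0.0882
R in housing
 [[-0.917 -0.     0.399]
 [-0.399  0.001 -0.917]
 [-0.    -1.    -0.001]]
shift tool mm [-4.228e+02 -2.000e-01 -3.665e+02]
```

```bash
python3 -m jog '[{"translation":[0,0,0],"roll":0.14},{"translation":[0,0,0],"roll":0.14},{"translation":[0,0,0],"roll":0.13},{"translation":[-20,0,-42],"roll":0},{"translation":[-20,0,-42],"roll":0},{"translation":[-20,0,-42],"roll":0},{"translation":[-20,0,-42],"roll":0},{"translation":[-20,0,-42],"roll":0}]' 0 10; python3 -c "
from h import *
to(-.075,0,.264)"
```

```text
time_s: 0.9
tool_pos: [0.2943, -0.3215, 0.2601]
tool_rot: [0.042, 0.708, -0.703, -0.043]
force: [0.5, -0.5, 0.5]
grip_width: 0.0261
t 0.9 p [ 0.2943 -0.3215  0.2601] housing mm [-212.4 -293.   260.1] F [ 0.54 -0.47  0.46] w 0.0261
R in housing
 [[-1.    -0.002 -0.025]
 [ 0.025  0.007 -1.   ]
 [ 0.003 -1.    -0.007]]
shift tool mm [-129.9   -2.1 -296.4]
```

```bash
python3 -m jog '[{"translation":[-20,0,-44],"roll":-0.02},{"translation":[-20,0,-44],"roll":0},{"translation":[-20,0,-44],"roll":0},{"translation":[-20,0,-44],"roll":0},{"translation":[-20,0,-44],"roll":0},{"translation":[-20,0,-40],"roll":0},{"translation":[0,0,-20],"roll":0},{"translation":[0,0,0],"roll":0}]'; python3 -c "
from h import *
to(-.075,0,.134)"
```

```text
time_s: 1.7
tool_pos: [0.4465, -0.0396, 0.261]
tool_rot: [0.032, 0.71, -0.703, -0.035]
force: [0.2, -1.1, 0.9]
grip_width: 0.0005
t 1.7 p [ 0.4465 -0.0396  0.261 ] housing mm [-87.6   2.1 261. ] F [ 0.2  -1.08  0.88] w 0.0005
R in housing
 [[-1.    -0.004  0.   ]
 [-0.     0.009 -1.   ]
 [ 0.004 -1.    -0.009]]
shift tool mm [-13.1 126.9   3.3]
```

```bash
python3 -m jog '[{"translation":[0,40,0],"roll":0},{"translation":[0,40,0],"roll":0},{"translation":[0,35,3],"roll":0},{"translation":[0,12,0],"roll":0},{"translation":[0,0,0],"roll":0}]'
python3 - <<'E'
from h import *
to(-.075,0,.134)
for n in ("side","top"): cv2.imwrite(f"pics/{n}1.png",cv2.cvtColor(grab_frame(n),cv2.COLOR_RGB2BGR))
a=cv2.imread("pics/side1.png")[60:270,205:405]; b=cv2.imread("pics/top1.png")[140:350,220:420]
cv2.imwrite("pics/c1.png",cv2.convertScaleAbs(cv2.resize(cv2.hconcat([a,b]),None,fx=2,fy=2,interpolation=cv2.INTER_CUBIC),alpha=1.6,beta=20))
E
```

```text
time_s: 2.2
tool_pos: [0.4459, -0.0447, 0.1303]
tool_rot: [0.033, 0.709, -0.704, -0.034]
force: [0.3, -1.1, -0.0]
grip_width: 0.0005
t 2.2 p [ 0.4459 -0.0447  0.1303] housing mm [-87.7  -3.1 130.3] F [ 0.32 -1.13 -0.04] w 0.0005
R in housing
 [[-1.    -0.001  0.   ]
 [-0.     0.007 -1.   ]
 [ 0.001 -1.    -0.007]]
shift tool mm [-12.7  -3.7  -3.1]
```

View pics/c1.png

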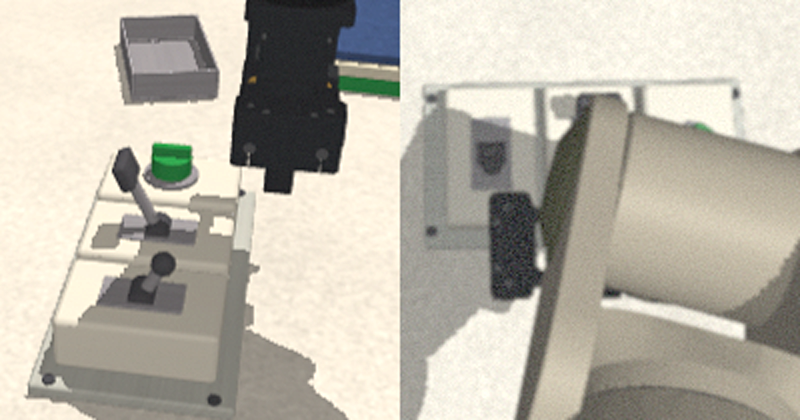

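The crop shows the closed fingertips at about (278,190), on the robot's side of the lever (bar at 125,168) and level with it. The toggles haven't moved. I'll approach in +x now, and go slowly near the expected contact at TCP x of about +8 mm in the housing frame.

```bash
python3 -m jog '[{"translation":[-20,-1,-3],"roll":0},{"translation":[-20,-1,0],"roll":0},{"translation":[-20,0,0],"roll":0},{"translation":[-15,0,0],"roll":0},{"translation":[-6,0,0],"roll":0},{"translation":[0,0,0],"roll":0}]'; python3 -c "
from h import *
to(.008,0,.132)"
```

```text
time_s: 2.9
tool_pos: [0.5321, -0.0525, 0.1416]
tool_rot: [0.039, 0.707, -0.705, -0.029]
force: [1.8, 0.0, 0.2]
grip_width: 0.0004
t 2.9 p [ 0.5321 -0.0525  0.1416] housing mm [ -1.1  -2.6 141.6] F [1.76 0.02 0.24] w 0.0004
R in housing
 [[-1.     0.013 -0.002]
 [ 0.002  0.003 -1.   ]
 [-0.013 -1.    -0.003]]
shift tool mm [-9.   9.7 -2.6]
```

```bash
python3 -m jog '[{"translation":[0,8,-3],"roll":0},{"translation":[0,2,0],"roll":0},{"translation":[0,0,0],"roll":0}]'; python3 -c "
from h import *
to(.008,0,.132)
for i in range(1):
    cv2.imwrite('pics/s2.png',cv2.convertScaleAbs(cv2.resize(cv2.cvtColor(grab_frame('side'),cv2.COLOR_RGB2BGR)[60:270,205:405],None,fx=3,fy=3,interpolation=cv2.INTER_CUBIC)[:600],alpha=1.6,beta=20))"
```

```text
time_s: 3.2
tool_pos: [0.5311, -0.0492, 0.1315]
tool_rot: [0.039, 0.707, -0.705, -0.03]
force: [-0.1, -0.9, -0.4]
grip_width: 0.0003
t 3.2 p [ 0.5311 -0.0492  0.1315] housing mm [ -2.5   0.6 131.5] F [-0.14 -0.9  -0.35] w 0.0003
R in housing
 [[-1.     0.013 -0.002]
 [ 0.002  0.003 -1.   ]
 [-0.013 -1.    -0.003]]
shift tool mm [-10.5  -0.4   0.6]
```

View pics/s2.png

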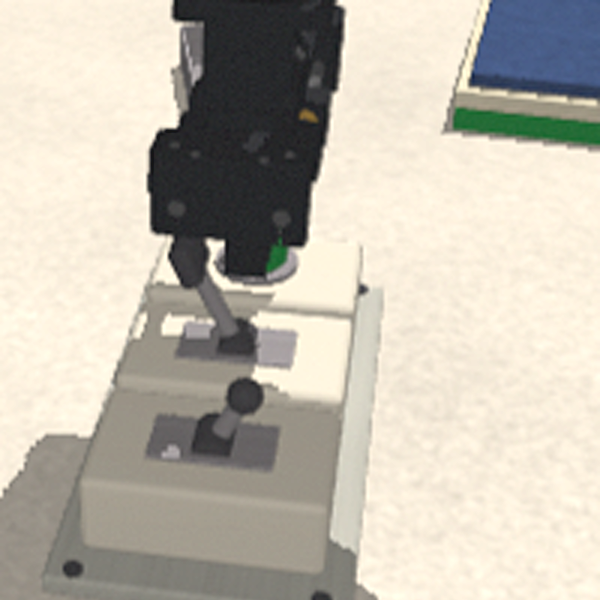

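The crop shows the fingertips at about (247,260), a few mm short of the bar at (188,262) on its near side. The lever is still ON. I'll press on in small steps.

```bash
python3 -m jog '[{"translation":[-5,0,0],"roll":0},{"translation":[0,0,0],"roll":0}]'; python3 -m jog '[{"translation":[-4,0,0],"roll":0},{"translation":[0,0,0],"roll":0}]';python3 -m jog '[{"translation":[-3,0,0],"roll":0},{"translation":[0,0,0],"roll":0}]'; python3 -c "
from h import *
to(.008,0,.132)"
```

```text
time_s: 3.45
tool_pos: [0.5362, -0.0497, 0.1318]
tool_rot: [0.039, 0.707, -0.705, -0.03]
force: [-0.9, 1.0, -0.0]
grip_width: 0.0005
time_s: 3.65
tool_pos: [0.5406, -0.0501, 0.132]
tool_rot: [0.039, 0.707, -0.705, -0.029]
force: [-0.5, -0.4, -0.2]
grip_width: 0.0007
time_s: 3.85
tool_pos: [0.543, -0.0502, 0.1316]
tool_rot: [0.038, 0.707, -0.705, -0.03]
force: [-2.2, 0.4, 1.2]
grip_width: 0.0006
t 3.85 p [ 0.543  -0.0502  0.1316] housing mm [  9.5   0.7 131.6] F [-2.24  0.39  1.22] w 0.0006
R in housing
 [[-1.     0.01  -0.002]
 [ 0.002  0.004 -1.   ]
 [-0.01  -1.    -0.004]]
shift tool mm [ 1.4 -0.4  0.7]
```

```bash
python3 -m jog '[{"translation":[-3,0,0],"roll":0},{"translation":[-1,0,0],"roll":0}]'; python3 -m jog '[{"translation":[-3,0,0],"roll":0},{"translation":[-1,0,0],"roll":0}]'; python3 -c "
from h import *
where()"
```

```text
time_s: 4.05
tool_pos: [0.5437, -0.0503, 0.1313]
tool_rot: [0.034, 0.708, -0.705, -0.034]
force: [-8.3, -0.6, 7.2]
grip_width: 0.0001
time_s: 4.25
tool_pos: [0.5439, -0.0503, 0.1314]
tool_rot: [0.03, 0.708, -0.705, -0.037]
force: [-6.7, -1.4, 5.6]
grip_width: 0.0004
t 4.25 p [ 0.5439 -0.0503  0.1314] housing mm [ 10.4   0.7 131.4] F [-6.7  -1.41  5.58] w 0.0004
```

There's firm contact: about 8 N back, with the finger blocked at the ON stop and about 19 mm past the housing centre. So the lever is ON by touch. I'll back off straight toward the robot, lift, and check.

```bash
python3 -m jog '[{"translation":[5,0,0],"roll":0},{"translation":[15,0,0],"roll":0},{"translation":[25,0,0],"roll":0},{"translation":[25,0,0],"roll":0},{"translation":[20,-10,0],"roll":0},{"translation":[0,-40,0],"roll":0},{"translation":[0,-40,0],"roll":0},{"translation":[0,0,0],"roll":0}]'
python3 - <<'E'
from h import *
where()
im=cv2.cvtColor(grab_frame('side'),cv2.COLOR_RGB2BGR); cv2.imwrite('pics/s3raw.png',im)
cv2.imwrite('pics/s3.png',cv2.convertScaleAbs(cv2.resize(im[120:270,205:345],None,fx=4,fy=4,interpolation=cv2.INTER_CUBIC),alpha=1.5,beta=20))
for hx in(-.026,.026):
    print(hx,(proj('side',C+Ro.from_euler('z',yaw).apply([hx,0,.111]))-[205,120])*4)
E
```

```text
time_s: 5.05
tool_pos: [0.4519, -0.0417, 0.2249]
tool_rot: [0.033, 0.707, -0.705, -0.035]
force: [1.3, 0.3, -0.9]
grip_width: 0.0005
t 5.05 p [ 0.4519 -0.0417  0.2249] housing mm [-82.    0.5 224.9] F [ 1.25  0.3  -0.9 ] w 0.0005
-0.026 [[391.05326798 109.51190165]]
0.026 [[257.01188657  97.86481386]]
```

View pics/s3.png

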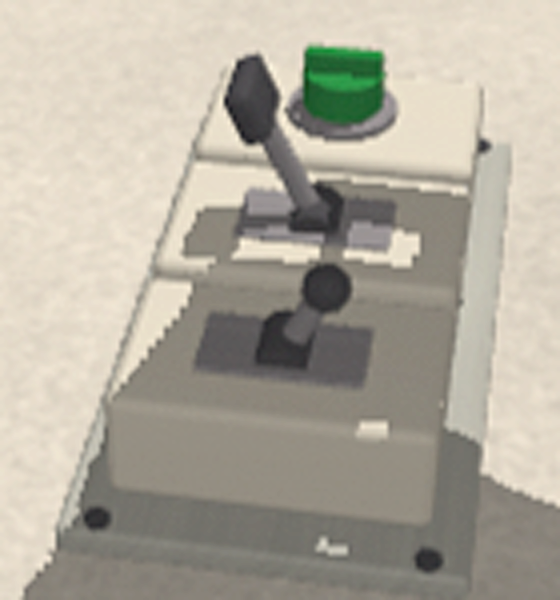

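The bar is still at crop (251,98); the prediction is (257,98) for ON and (391,110) for OFF. The short ball hasn't moved from (327,287). I'll hand in.

```bash
python3 -c "
from plant import *
print(finish_job())"
```

```text
the job is handed in; nothing more can be done
None
```

The long toggle was already on, and I left it on. I checked it by touch with the closed fingertips on its bar, pushing only away from the robot. The finger stopped against the bar with about 8 N of reaction, at the position expected for fully on.

After backing off, the last side picture shows the bar where it was at the start, within about 6 enlarged pixels of where on should appear. The off position would be about 140 enlarged pixels away. The short toggle's ball had not moved.

Nothing failed. Two small disagreements came up:
- **Approach height:** the tool rose about 10 mm during the fast approach, and I corrected it before the touch.
- **Contact position:** contact came about 2 mm further along than I predicted, about the same as the calibration error.

The job is handed in at about 5 s of the 40 s allowed; it gave no verdict.

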